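Latch the specimen carrier

TASK

Close the specimen carrier on the desk: hook the claw of its draw-latch down over the brass keeper, behind the lip, and then swing the red lever over and down past centre until it lies fully home on its rubber rest and the case seam is drawn shut. Work gently: feel the claw in without bearing hard on the keeper, do not ram the lever into its rest, and leave everything else on the desk and on the case where it is.

Things in the scene. Friction and masses are not known exactly. Their poses are not given: they have to be found in the camera images.
- case: Upright white specimen carrier with a blue band, 200 x 260 x 140 mm (x, y, z), standing fixed on the desk. Origin: centre of its underside, z up. The latch on its top works in the plane y = 0 of this frame: lever on the -x half, keeper on the +x half. Top at z = 140 mm; within 70 mm of y = 0 nothing but the latch stands on it.
- lever_pivot (a point): The lever's hinge pin (along case y), at case x = -20, z = 154 mm. At lever angle a the claw's pin is about 21 mm from it along (x, z) = (-cos a, sin a) of the case, so the lever's swing shifts the claw along x. Closed, the claw's pin lies below the line of pull, so the latch locks itself in the last 0.25 rad.
- lever (a joint): Lever angle, rad: 0 = closed, lying flat and pointing to case -x; 1.57 = upright; 2.15 = its limit, leaning towards the keeper. It stays where it is left (friction 0.042 N m); pushing the tab along x swings it too, with about 2 to 4 N.
- handle_end (a point): Middle of the top face of the red lever's free end, 75 mm from the pivot along the lever and 13 mm to its upper side (upper when closed; it looks to the keeper when upright). The handle is a plate 24 mm wide, 5 mm thick. Closed, its top is at case z = 167 mm, with 22 mm of air under it. Swinging it down with the claw hooked takes up to about 8 N at the end.
- tab (a point): Centre of the claw's red finger tab, 14 x 12 x 26 mm (along the claw, across it, tall), made to be pinched across its 12 mm (fingers closing along case y). Under it is a steel bridge 36 mm wide whose top lies 13 mm below this point. Its z axis is the tab's upward axis, its x axis points along the claw away from the lever.
- bar (a point): Centre of the claw's hook bar, a steel rod 6 mm thick, 32 mm long across the claw (case y), 27.5 mm below the tab's centre. The claw swings about its pin on the lever, 96 mm from the bar; light friction there lifts it along with the lever unless it has been drawn back under the lip. Its end is sprung: it stretches up to 18 mm (9 N to start, then 0.5 N per mm). Under the lip its centre is 6 to 7.5 mm above keeper_mid.
- rest_pad: Rubber rest, 12 x 20 x 22 mm, standing on the case top at case x = -80 mm under the lever; the closed lever lies on it. Origin: its foot.
- label_roll: Roll of paper labels, 44 mm diameter, 24 mm tall, on the case top. To be left alone.
- swab_jar: Small jar, 36 mm diameter and tall, on the case top. To be left alone.
- phone: Black phone 150 x 72 x 9 mm lying on the desk. To be left alone.
- mouse: Black computer mouse, 34 mm tall. To be left alone.
- scanner: Black barcode scanner lying on the desk, 180 mm long. To be left alone.
- stapler: Blue stapler, 140 mm long. To be left alone.
- cup: White mug, 76 mm diameter, 95 mm tall. To be left alone.
- shell: The case's moving half, on its +x side, 74 mm thick, hinged at its foot and sprung open by 5 mm at the top; the latch draws it shut. Origin: on the hinge, 23.5 mm from the case's origin along case x and 6 mm up. On its top is a steel plate 54 x 50 x 3 mm that carries the brass keeper.
- keeper_mid (a point): On the moving half's top, y = 0, at case x = 60 mm when shut (65 open), z = 140; axes as the case's. From here the brass keeper has: post x -10 to 0; lip on it to x = +4, underside z 10.5, top z 13.5 mm; channel x = +4 to +12.5, floor z = 3; guard wall x 12.5 to 22.5, top 13.5; all 22 wide. But it may be screwed down up to 7 mm to either side along x, not measured: find it by feel or sight.

How it is judged:
On the way:
1. the claw's bar is down in the keeper's channel, behind the lip, with the lever still up (z of bar in the frame of keeper_mid below 0.0085 m and x of bar in the frame of keeper_mid between -0.005 and 0.0175 m and value of joint lever above 1 rad), for 0.2 s.
At the end, for the whole second after the job is handed in: The lever lies on its rest (within 0.06 rad of flat), the claw's bar is under the keeper's lip (its centre less than 9.5 mm above the keeper point and beyond the post), and the seam is shut (within 1.3 mm at the top); everything is released and still (value of joint lever below 0.06 rad and x of keeper_mid in the frame of case below 0.0613 m and z of bar in the frame of keeper_mid below 0.0095 m and x of bar in the frame of keeper_mid above -0.005 m and velocity of joint lever below 0.05 rad/s); the robot touches nothing.
It fails at once if the claw or the robot bears on the keeper or the moving half with more than 24 N (contact force between shell and anything else above 24 N).
It fails at once if the lever is rammed into its rest with more than 35 N (contact force between rest_pad and anything else above 35 N).
It fails at once if something on the case top is shifted more than 15 mm (distance of any of label_roll, swab_jar from where it was at the start of the episode above 0.015 m).
It fails at once if something on the desk is shifted more than 20 mm (distance of any of phone, mouse, scanner, stapler, cup from where it was at the start of the episode above 0.02 m).
It also fails if it takes over 72 s, if anything falls off the work surface, if the arm or the gripper's body presses on something with over 40 N, if the wrist force passes 120 N, or if a joint passes its speed limit or range.

ROBOT

A 6-joint arm with a two-finger parallel gripper is mounted at the origin on the work surface. World frame = base frame: x ahead of the robot, y to its left, z up, the work surface at z = 0. Lengths are in m, angles in rad, forces in N, time in s.
With the tool pointing down it reaches from about 0.35 to 0.85 m from the base axis. Payload 8.1 kg.
Tool frame: the origin (TCP) lies at the centre of the arm's flange, where the gripper is bolted on; the fingertips stand 186 mm ahead of it and the grasp point (between the pads) lies 167 mm ahead of it; z points along the fingers, y is the line along which they close (so a half turn about z gives the same grasp; the last joint's range is limited). The gripper opens to 93 mm and grips with 3 to 60 N. Pads are 15 mm wide; open, the fingers measure 128 mm over their backs; the gripper's body (75 mm by 188 mm) begins 65 mm behind the grasp point.
Start: joints at [-1.185, 0.13, 1.488, -0, 1.523, -0.085], TCP at [0.272, -0.535, 0.405] pointing down, gripper open.
Joint ranges: [-2.96, 2.96], [-0.89, 2.26], [0.02, 2.5], [-1.34, 4.48], [0, 2.73], [-2.66, 2.66]. Speed limits (rad/s): [2.39, 2.39, 2.79, 3.14, 3.14, 3.14].

INTERFACE

Orientations are given as a rotation vector (axis times angle).
In Python, from plant import robot gives the robot as it stands.
- The arm moves only by the tool apply_moves, never from a script. Its argument "series" is a list of rows, each a list of 2 entries, a list of its own where there are three numbers: the shift along the tool's x, y, z in mm, then the turn, a rotation vector about the tool's x, y, z in rad. A call has 1 to 12 rows; each row shifts and turns the commanded pose from where the row before left it, along the tool's axes as they then stand; what a row does not reach is not made up. A row lasts 1/12 s, in which the tool goes at most 41.7 mm and 7.16 degrees, less where a joint would pass 70% of its speed; a pose out of reach is approached as far as the arm can. A call is refused whole if a number of a shift passes 41.7 or a number of a turn 0.125, either way. A call with a gripper value outside its range is refused whole. "claw" is the opening, from 0 (shut) to 1 (fully open), set as the call begins (left out, the last holds). The fingers move at their own pace and stop on an object; "newtons" is the grip in N (left out, the last holds). Time passes only in rows, so rows that do not move let the fingers close. It gives the time, the measured TCP pose, the force, the opening and the grip force at its end, in the units of the state.
- robot.read_state(): the state, without advancing time (a new reading comes with each control period).
- robot.read_camera(name): name is "scene" or "side" or "wrist"; returns (picture, depth): 420x560x3 uint8, blue, green, red; 420x560 float32, m along the optical axis (not along the pixel's ray), 0 where there is no reading.
- robot.calibration(name): a dict with "fx", "fy", "cx", "cy" (pixels), "extrinsics" (4x4, takes a point from world to camera coordinates). Camera axes: x right, y down, z forward; pixel columns grow to the right and rows downward; lengths in m; the calibration is good to about 2 mm. A picture is of the moment at which its call begins: read the wrist's pose just before it. calibration takes no time and is no camera call; for the wrist camera it gives the pose at the moment of the call.
- robot.close_job(): hands the job in; it is judged then, once.
The state is a dict: "t": time; "q": joint angles; "dq": joint speeds; "joint_torque": joint torques, N m; "tool_pos": TCP position; "orientation": TCP orientation; "force": force on the tool from outside, world axes, zero at the start; "wrist_torque": the same for the moment, N m; "opening": finger opening in m; "gripper_force": force on a finger pad.
Only numpy, scipy, OpenCV 4.12 (cv2) and the standard library are available. Lean on these libraries where they do the work, as an engineer would, in place of code of your own. Each camera call takes 0.05 s, during which the arm holds its last target. There are 200 camera calls.

## Working session

There is one attempt and no reset: what is moved stays moved. The work goes in short steps, Python scripts to look and compute and a tool call to move; the robot and the scene stay as the last step left them, time stands still between calls to the robot, and variables do not carry over. Pictures are saved under pics/ and viewed, at most 10 in all, crops included, and the job is handed in when it is done.

Besides the shell and the picture viewer there is one more tool, called after "Emit:" in YAML: its name, and indented under it one key for each argument. apply_moves: Moves the arm, as the interface text tells. Its arguments: {"type":"object","properties":{"series":{"type":"array"},"claw":{"type":"number"},"newtons":{"type":"number"}},"required":["series"]}

```bash
mkdir -p pics; ls
python3 - <<'E'
from plant import robot
import cv2,numpy as np
s=robot.read_state();print(s)
for n in("scene","side"):
    p,d=robot.read_camera(n);cv2.imwrite(f"pics/{n}0.png",p);np.savez(f"{n}0.npz",p=p,d=d)
    print(n,robot.calibration(n))
E
```

```text
pics
{'t': 0.0, 'q': array([-1.18538320e+00,  1.31198713e-01,  1.48928902e+00, -1.66027794e-05,
        1.52299109e+00, -8.54148053e-02]), 'dq': array([ 0.00045168, -0.00086529, -0.00219485, -0.00032621, -0.0001118 ,
       -0.00017878]), 'joint_torque': array([-2.55206360e-03, -5.59844577e+01, -4.91764104e+01,  7.70026096e-02,
        3.55837180e-02, -1.96415795e-04]), 'tool_pos': array([ 0.27209769, -0.53449908,  0.40365935]), 'orientation': array([-3.05312937e+00, -7.32329317e-01,  4.68229334e-04]), 'force': array([ 0.08225811,  0.12978741, -0.21968514]), 'wrist_torque': array([-0.01183584,  0.03796923,  0.02227861]), 'gripper_force': 0.0, 'opening': 0.09321050132302744}
scene {'fx': 404.3694640660828, 'fy': 404.3694640660828, 'cx': 274.5300973994401, 'cy': 216.9308011674236, 'extrinsics': array([[-0.83584514,  0.548881  ,  0.0096209 ,  0.41102848],
       [ 0.3924902 ,  0.60976022, -0.68858109, -0.0888822 ],
       [-0.38381552, -0.57177105, -0.72509552,  1.42058317],
       [ 0.        ,  0.        ,  0.        ,  1.        ]])}
side {'fx': 530.1689107120914, 'fy': 530.1689107120914, 'cx': 276.5428633134421, 'cy': 207.55236457229793, 'extrinsics': array([[-0.92337694, -0.38372983, -0.01124501,  0.43005988],
       [-0.24152716,  0.60346124, -0.75993366,  0.24372228],
       [ 0.29839514, -0.69898924, -0.64990337,  1.49717675],
       [ 0.        ,  0.        ,  0.        ,  1.        ]])}
```

View pics/scene0.png

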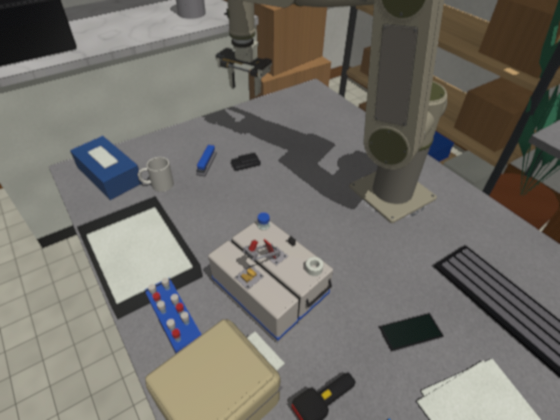

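View pics/side0.png

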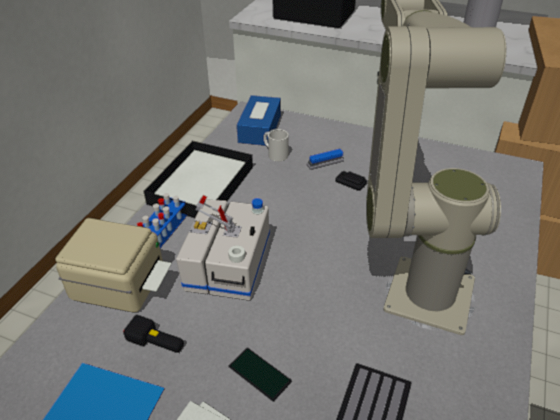

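The case is near scene (270,275) and side (225,250), with the keeper half towards the left of both images. Next I'll measure the case top and the red and brass parts.

```bash
cat > h.py <<'E'
import cv2,numpy as np
def cloud(d,c):
    v,u=np.indices(d.shape);P=np.stack([(u-c["cx"])/c["fx"]*d,(v-c["cy"])/c["fy"]*d,d],-1)
    E=c["extrinsics"];return (P-E[:3,3])@E[:3,:3]
def masks(p):
    h=cv2.cvtColor(p,cv2.COLOR_BGR2HSV);H,S,V=[h[...,i].astype(int) for i in range(3)]
    return {"red":((H<6)|(H>172))&(S>140)&(V>70),"brass":(H>12)&(H<28)&(S>110)&(V>90)}
E
python3 - <<'E'
from h import *
from plant import robot
for n in("scene","side"):
    z=np.load(n+"0.npz");p,d=z["p"],z["d"];W=cloud(d,robot.calibration(n))
    ok=(d>0)&(W[...,0]>.2)&(W[...,0]<.9)&(abs(W[...,1])<.4)
    m=ok&(W[...,2]>.130)&(W[...,2]<.150)&(p.min(-1)>110)
    k,l,s,c=cv2.connectedComponentsWithStats(m.astype(np.uint8))
    for i in range(1,k):
        if s[i,4]>300:
            q=W[l==i];print(n,s[i],q.mean(0).round(3),cv2.minAreaRect(q[:,:2].astype(np.float32)*1000))
    for nm,mm in masks(p).items():
        k,l,s,c=cv2.connectedComponentsWithStats((mm&ok&(W[...,2]>.12)).astype(np.uint8),connectivity=8)
        for i in range(1,k):
            if s[i,4]>8:print(n,nm,c[i].round(1),s[i,4],np.median(W[l==i],0).round(3))
a=np.load("scene0.npz")["p"][205:335,200:340];b=np.load("side0.npz")["p"][185:305,170:280]
cv2.imwrite("pics/crop1.png",np.hstack([cv2.resize(a,(400,400*130//140*1),interpolation=2),cv2.resize(b,(390,371),interpolation=2)]))
E
```

```text
scene [ 232  221  101   77 2739] [0.544 0.122 0.141] ((542.724365234375, 104.38914489746094), (120.20223236083984, 260.9062194824219), 10.951865196228027)
scene [ 208  240   90   80 2353] [0.647 0.139 0.139] ((646.9435424804688, 124.27743530273438), (72.47632598876953, 261.2862854003906), 11.063596725463867)
scene red [252.9 245.1] 43 [0.636 0.126 0.25 ]
scene red [268.3 244.7] 13 [0.59  0.118 0.216]
scene brass [248.7 274.8] 96 [0.65  0.127 0.152]
side [ 206  202   63   69 2231] [0.534 0.119 0.141] ((537.8788452148438, 103.43693542480469), (120.90290069580078, 265.9693908691406), 11.831033706665039)
side [ 176  212   43   53 1074] [0.63  0.177 0.139] ((635.748291015625, 155.5500946044922), (74.01297760009766, 201.43109130859375), 11.404443740844727)
side [ 66 265  66  18 336] [0.801 0.385 0.144] ((808.073974609375, 385.56854248046875), (179.35211181640625, 30.682992935180664), 14.089958190917969)
side red [202.6 199.6] 29 [0.627 0.125 0.25 ]
side red [221.8 214.1] 57 [0.579 0.113 0.203]
side brass [199.8 225.1] 68 [0.645 0.128 0.152]
```

View pics/crop1.png

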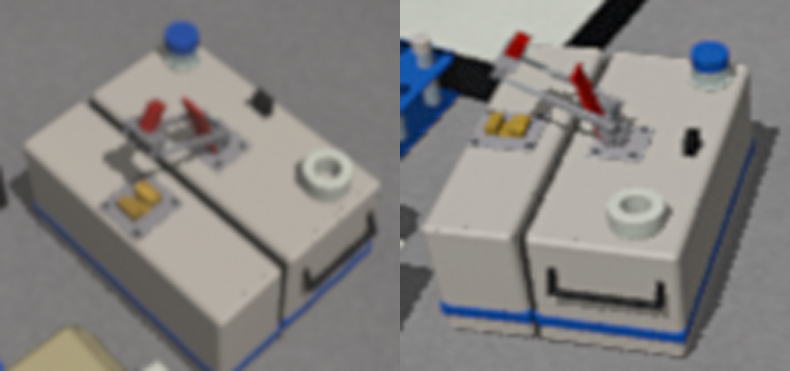

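Emit:
apply_moves:
  series:
    - [[0,0,-40],[0,0,0.093]]
    - [[0,0,-40],[0,0,0.093]]
    - [[0,0,-40],[0,0,0.093]]
    - [[23.6,-32,0],[0,0,0]]
    - [[23.6,-32,0],[0,0,0]]
    - [[23.6,-32,0],[0,0,0]]
    - [[23.6,-32,0],[0,0,0]]
    - [[23.6,-32,0],[0,0,0]]
    - [[23.6,-32,0],[0,0,0]]
    - [[23.6,-32,0],[0,0,0]]
    - [[23.6,-32,0],[0,0,0]]
    - [[23.6,-32,0],[0,0,0]]

```text
t: 1.1
tool_pos: [0.426, -0.2096, 0.5244]
orientation: [-3.127, -0.3, 0.0]
force: [0.5, -0.6, 0.8]
opening: 0.0932
gripper_force: 0.0
```

Emit:
apply_moves:
  series:
    - [[23.6,-32,0],[0,0,0]]
    - [[23.6,-32,0],[0,0,0]]
    - [[23.6,-32,0],[0,0,0]]
    - [[23.6,-32,0],[0,0,0]]
    - [[23.6,-32,0],[0,0,0]]
    - [[23.6,-32,0],[0,0,0]]
    - [[23.6,-32,0],[0,0,0]]
    - [[23.6,-32,0],[0,0,0]]
    - [[23.6,-32,0],[0,0,0]]
    - [[0,0,0],[0,0,0]]
    - [[0,0,0],[0,0,0]]

```text
t: 2.02
tool_pos: [0.5798, 0.1137, 0.5231]
orientation: [3.127, 0.306, -0.004]
force: [-0.6, 0.1, -0.4]
opening: 0.0929
gripper_force: 0.0
```

Run:
```python
from plant import robot
import cv2,numpy as np
s=robot.read_state();print(s["t"],s["tool_pos"],s["orientation"],s["q"].round(2))
c=robot.calibration("wrist");p,d=robot.read_camera("wrist");cv2.imwrite("pics/w0.png",p);np.savez("w0.npz",p=p,d=d,**{"E":c["extrinsics"]})
E=c["extrinsics"];print(c["fx"],c["cx"],c["cy"],-E[:3,:3].T@E[:3,3],E[2,:3],E[0,:3])
```

```text
2.0167 [0.57979866 0.11370155 0.52308421] [ 3.12660094  0.30622352 -0.00440754] [ 0.11  0.09  1.32 -0.    1.74  1.48]
374.15697205133034 277.3288840008648 212.31481217141692 [0.64413055 0.12730246 0.50262442] [-0.23461392 -0.04599237 -0.97100001] [ 1.92706292e-01 -9.81256479e-01 -8.36928146e-05]
```

View pics/w0.png

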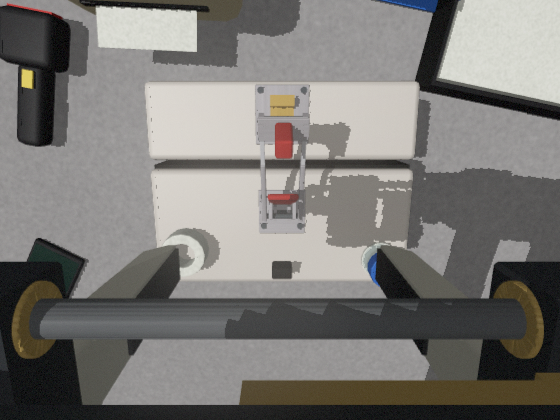

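The wrist view from above, with image up = case +x, shows the brass keeper at (283,103), the red tab at (284,140) and the red lever end at (283,198). The case is well aligned with the tool. I'll measure these now.

```bash
cat >> h.py <<'E'
def rays(u,v,c,z):  # pixels to plane z
    E=c["extrinsics"];R=E[:3,:3];o=-R.T@E[:3,3]
    r=np.stack([(np.asarray(u)-c["cx"])/c["fx"],(np.asarray(v)-c["cy"])/c["fy"],np.ones_like(u,float)],-1)@R
    return o+r*((z-o[2])/r[...,2])[...,None]
E
python3 - <<'E'
from h import *
from plant import robot
z=np.load("w0.npz");p,d=z["p"],z["d"];c=robot.calibration("wrist");c["extrinsics"]=z["E"];W=cloud(d,c)
m=(d>0)&(W[...,2]>.134)&(W[...,2]<.147)&(p.min(-1)>100);m[:, :140]=0;m[285:]=0
k,l,s,cc=cv2.connectedComponentsWithStats(m.astype(np.uint8))
for i in range(1,k):
    if s[i,4]>800:
        q=W[l==i];r=cv2.minAreaRect(q[:,:2].astype(np.float32)*1000);print(s[i],q.mean(0),r,cv2.boxPoints(r).round(1).tolist())
yaw=np.radians(11.0);ex=np.array([np.cos(yaw),np.sin(yaw)]);ey=np.array([-ex[1],ex[0]]);O=np.array([.5795,.1116])
M=masks(p)
for nm in M:
    k,l,s,cc=cv2.connectedComponentsWithStats((M[nm]&(W[...,2]>.12)).astype(np.uint8),connectivity=8)
    for i in range(1,k):
        if s[i,4]>25:
            q=W[l==i];a=(q[:,:2]-O)@ex*1e3;b=(q[:,:2]-O)@ey*1e3
            print(nm,s[i],np.percentile(a,[2,50,98]).round(1),np.percentile(b,[2,50,98]).round(1),np.percentile(q[:,2]*1e3,[2,50,98]).round(1))
# profile down column band through keeper/tab/lever
for v in range(82,240,2):
    q=W[v,283];print(v,((q[:2]-O)@ex*1e3).round(1),(q[2]*1e3).round(1),p[v,283].tolist(),end=" | ")
E
```

```text
[  145    81   275    79 18347] [0.64598962 0.12375794 0.13828601] ((644.2403564453125, 123.11453247070312), (72.46412658691406, 258.8381652832031), 11.115829467773438) [[583.7000122070312, 243.10000610351562], [633.5999755859375, -10.899999618530273], [704.7000122070312, 3.0999999046325684], [654.7999877929688, 257.1000061035156]]
[  151   168   262   113 22470] [0.54825376 0.10145842 0.13961843] ((542.162353515625, 103.06689453125), (118.10281372070312, 259.5137023925781), 11.071505546569824) [[459.29998779296875, 219.10000610351562], [509.1000061035156, -35.599998474121094], [625.0, -12.899999618530273], [575.2000122070312, 241.6999969482422]]
[266 169  34  27 833] [0.58837243 0.1115498  0.13968895] ((587.431884765625, 111.06263732910156), (24.655296325683594, 32.4437141418457), 11.179006576538086) [[572.2000122070312, 124.5999984741211], [578.5, 92.80000305175781], [602.7000122070312, 97.5], [596.4000244140625, 129.39999389648438]]
red [275 123  17  35 508] [43.5 53.4 64.6] [-5.3 -0.6  4.6] [239.  255.  259.2]
red [268 194  22   6  84] [ 8.1  9.9 11.2] [-5.9  1.   9.6] [221.4 223
[... 2097 characters left out ...]
 177] | 198 9.0 224.0 [73, 78, 173] | 200 6.9 221.3 [67, 69, 108] | 202 -1.1 191.7 [66, 71, 110] | 204 -11.6 152.3 [91, 92, 108] | 206 -15.8 142.7 [113, 114, 117] | 208 -17.8 142.8 [116, 115, 120] | 210 -17.3 153.0 [84, 84, 86] | 212 -18.2 157.4 [82, 83, 84] | 214 -15.7 175.3 [99, 101, 99] | 216 -17.4 176.2 [112, 110, 109] | 218 -19.1 176.5 [120, 120, 120] | 220 -30.1 142.4 [171, 170, 172] | 222 -32.1 142.6 [172, 170, 174] | 224 -34.4 142.1 [172, 171, 174] | 226 -36.1 143.3 [174, 173, 176] | 228 -38.2 143.0 [173, 172, 175] | 230 -40.0 144.0 [175, 174, 177] | 232 -42.4 143.0 [172, 171, 175] | 234 -45.7 139.1 [192, 199, 203] | 236 -47.6 139.9 [193, 199, 204] | 238 -49.7 140.1 [192, 199, 204] |
```

```bash
cat >> h.py <<'E'
from scipy.spatial.transform import Rotation as Rn
YAW=np.radians(11.1);O=np.array([579.5,111.6])
def pose(s):
    """grasp point (case x,y,z mm) and pitch beta from state"""
    R=Rn.from_rotvec(s["orientation"]).as_matrix();g=s["tool_pos"]*1e3+167*R[:,2]
    C=np.array([[np.cos(YAW),np.sin(YAW)],[-np.sin(YAW),np.cos(YAW)]])
    x,y=C@(g[:2]-O);zc=C@R[:2,2];return x,y,g[2],np.arctan2(zc[0],-R[2,2])
def plan(s,targets):
    """targets: (x,y,z,beta,n) for the grasp point -> rows in tool axes"""
    cur=np.array(pose(s))
    for t in targets:
        t0=cur;n=t[4]
        for i in range(n):
            nx=t0+(np.array(t[:4])-t0)*(i+1)/n
            P=lambda q:np.array([q[0]-167*np.sin(q[3]),q[2]+167*np.cos(q[3])])
            dx,dz=P(nx)-P(cur);b=cur[3]
            print([[round(float(v),1) for v in (dx*np.cos(b)+dz*np.sin(b),-(nx[1]-cur[1]),dx*np.sin(b)-dz*np.cos(b))],[0,round(float(nx[3]-cur[3]),3),0]],end=", ")
            cur=nx
        print()
E
python3 - <<'E'
from h import *
from plant import robot
s=robot.read_state();print(pose(s))
b=.57;c=np.array([53.2,244.7]);zt=np.array([-np.sin(b),np.cos(b)])
g1=c+60*zt;g2=c+10*zt
plan(s,[(g1[0],-.5,g1[1],b,6),(g2[0],-.5,g2[1],b,4)])
E
```

```text
(np.float64(-0.21251961801006525), np.float64(0.6993238787834076), np.float64(356.713988699683), np.float64(-0.0019739529237683515))
[[-12.4, 0.2, 11.0], [0, 0.095, 0]], [[-13.4, 0.2, 11.3], [0, 0.095, 0]], [[-14.4, 0.2, 11.5], [0, 0.095, 0]], [[-15.4, 0.2, 11.6], [0, 0.095, 0]], [[-16.4, 0.2, 11.6], [0, 0.095, 0]], [[-17.5, 0.2, 11.5], [0, 0.095, 0]], 
[[-0.0, -0.0, 12.5], [0, 0.0, 0]], [[0.0, 0.0, 12.5], [0, 0.0, 0]], [[0.0, 0.0, 12.5], [0, 0.0, 0]], [[-0.0, -0.0, 12.5], [0, 0.0, 0]],
```

Emit:
apply_moves:
  series:
    - [[-12.4,0.2,11.0],[0,0.095,0]]
    - [[-13.4,0.2,11.3],[0,0.095,0]]
    - [[-14.4,0.2,11.5],[0,0.095,0]]
    - [[-15.4,0.2,11.6],[0,0.095,0]]
    - [[-16.4,0.2,11.6],[0,0.095,0]]
    - [[-17.5,0.2,11.5],[0,0.095,0]]
    - [[0,0,12.5],[0,0,0]]
    - [[0,0,12.5],[0,0,0]]
    - [[0,0,0],[0,0,0]]
  claw: 0.5

```text
t: 2.82
tool_pos: [0.5236, 0.0983, 0.4127]
orientation: [-2.954, -0.281, -0.86]
force: [-0.7, -0.0, 0.4]
opening: 0.0466
gripper_force: 0.0
```

Run:
```python
from plant import robot
from h import *
s=robot.read_state();print(s["t"],pose(s),s["force"])
c=robot.calibration("wrist");p,d=robot.read_camera("wrist");W=cloud(d,c)
c2=robot.calibration("side");p2,d2=robot.read_camera("side")
M=masks(p);C=np.array([[np.cos(YAW),np.sin(YAW)],[-np.sin(YAW),np.cos(YAW)]])
k,l,st,_=cv2.connectedComponentsWithStats((M["red"]&(W[...,2]>.18)).astype(np.uint8))
for i in range(1,k):
    if st[i,4]>60:
        q=W[l==i]*1e3;a=(q[:,:2]-O)@C.T;print(st[i],np.percentile(a,[2,50,98],axis=0).round(1).tolist(),np.percentile(q[:,2],[2,50,98]).round(1))
        if st[i,1]<300:
            A=np.c_[a[:,0],q[:,2]];j=np.argsort(A[:,0]);print(A[j][::max(1,len(j)//12)].round(0).tolist())
cv2.imwrite("pics/w1.png",np.hstack([cv2.resize(p[:, :],(400,300)),cv2.resize(p2[150:270,130:290],(400,300),interpolation=2)]))
```

```text
2.8167 (np.float64(32.264919850539826), np.float64(-2.739165372130995), np.float64(271.84559513224235), np.float64(0.5665839710753956)) [-0.67563221 -0.02865664  0.42858335]
[264 230  23  37 692] [[42.4, -5.7], [48.8, -0.5], [62.1, 4.3]] [242.7 256.  259.4]
[[9.0, 431.0], [43.0, 253.0], [44.0, 255.0], [45.0, 257.0], [47.0, 256.0], [48.0, 255.0], [49.0, 257.0], [50.0, 258.0], [51.0, 258.0], [52.0, 259.0], [53.0, 258.0], [57.0, 253.0], [63.0, 241.0]]
[267 340  31  23 379] [[-3.7, -12.0], [2.9, -7.1], [8.8, 1.8]] [181.6 207.  224.3]
```

View pics/w1.png

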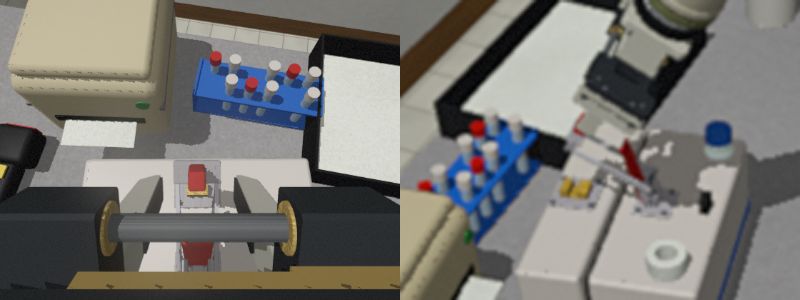

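Emit:
apply_moves:
  series:
    - [[1.5,-1,8],[0,0,0]]
    - [[1.5,-1,8],[0,0,0]]
    - [[0,0,8],[0,0,0]]
    - [[0,0,0],[0,0,0]]

```text
t: 3.25
tool_pos: [0.54, 0.1049, 0.3951]
orientation: [-2.952, -0.284, -0.861]
force: [-1.0, -0.3, -0.5]
opening: 0.0463
gripper_force: 0.0
```

Emit:
apply_moves:
  series:
    - [[0,0,0],[0,0,0]]
    - [[0,0,0],[0,0,0]]
    - [[0,0,0],[0,0,0]]
    - [[0,0,0],[0,0,0]]
    - [[0,0,0],[0,0,0]]
    - [[0,0,0],[0,0,0]]
  claw: 0
  newtons: 12

```text
t: 3.75
tool_pos: [0.5397, 0.1045, 0.3974]
orientation: [-2.951, -0.284, -0.866]
force: [0.5, -6.5, 0.3]
opening: 0.0122
gripper_force: 12.0
```

```bash
cat >> h.py <<'E'
B0=np.array([68.2,221.6]);T0=np.arcsin((B0[1]-174.5)/96)
def tgt(bx,bz,ref,y):
    """grasp-point target that puts the bar at (bx,bz); ref=pose at grasp"""
    D=np.arcsin((bz-174.6)/96)-T0;r=np.array([ref[0],ref[2]])-B0
    g=np.array([bx,bz])+np.array([[np.cos(D),-np.sin(D)],[np.sin(D),np.cos(D)]])@r
    return g[0],y,g[1],ref[3]+D
E
python3 - <<'E'
from h import *
from plant import robot
s=robot.read_state();r=pose(s);print([round(float(v),3) for v in r]);np.save("ref.npy",r)
th=np.linspace(T0,np.arcsin((162-174.6)/96),10)[1:]
px=np.linspace(-15.2,-19.5,10)[1:]
plan(s,[(*tgt(p+96*np.cos(t),174.6+96*np.sin(t),r,r[1]-.5),1) for p,t in zip(px,th)])
E
```

```text
[49.765, 0.334, 256.919, 0.571]
[[14.0, 0.5, 7.4], [0, -0.072, 0]], 
[[13.7, -0.0, 7.4], [0, -0.072, 0]], 
[[13.7, -0.0, 7.4], [0, -0.072, 0]], 
[[13.7, -0.0, 7.5], [0, -0.072, 0]], 
[[13.7, -0.0, 7.5], [0, -0.072, 0]], 
[[13.7, -0.0, 7.5], [0, -0.072, 0]], 
[[13.7, -0.0, 7.6], [0, -0.072, 0]], 
[[13.7, -0.0, 7.6], [0, -0.072, 0]], 
[[13.7, -0.0, 7.6], [0, -0.072, 0]],
```

Emit:
apply_moves:
  series:
    - [[14,0.5,7.4],[0,-0.072,0]]
    - [[13.7,0,7.4],[0,-0.072,0]]
    - [[13.7,0,7.4],[0,-0.072,0]]
    - [[13.7,0,7.5],[0,-0.072,0]]

```text
t: 4.08
tool_pos: [0.6016, 0.1156, 0.3957]
orientation: [-3.072, -0.295, -0.433]
force: [1.6, -3.4, -0.6]
opening: 0.012
gripper_force: 12.0
```

Emit:
apply_moves:
  series:
    - [[13.7,0,7.5],[0,-0.072,0]]
    - [[13.7,0,7.5],[0,-0.072,0]]
    - [[13.7,0,7.6],[0,-0.072,0]]
    - [[13.7,0,7.6],[0,-0.072,0]]
    - [[13.7,0,7.6],[0,-0.072,0]]
    - [[0,0,0],[0,0,0]]
    - [[0,0,0],[0,0,0]]

```text
t: 4.67
tool_pos: [0.6733, 0.1294, 0.3646]
orientation: [3.116, 0.299, -0.126]
force: [1.1, -4.1, -2.0]
opening: 0.0115
gripper_force: 12.0
```

Run:
```python
from plant import robot
from h import *
s=robot.read_state();print(s["t"],pose(s),s["force"],s["opening"])
r=np.load("ref.npy");print(tgt(75.5,162,r,0))
p,d=robot.read_camera("wrist");p2,d2=robot.read_camera("side");p3,_=robot.read_camera("scene")
cv2.imwrite("pics/w2.png",np.hstack([cv2.resize(p,(400,300)),cv2.resize(p2[180:270,140:260],(400,300),interpolation=2)]))
cv2.imwrite("pics/s2.png",cv2.resize(p3[220:310,200:320],(800,600),interpolation=2))
```

```text
4.6667 (np.float64(81.93108288675353), np.float64(-0.6985373685209811), np.float64(198.11603249994732), np.float64(-0.08116345392903578)) [ 1.07885059 -4.10780055 -2.04275608] 0.011509686675385765
(np.float64(81.98047224453116), 0, np.float64(201.31026489468468), np.float64(-0.0736414766764828))
```

View pics/w2.png

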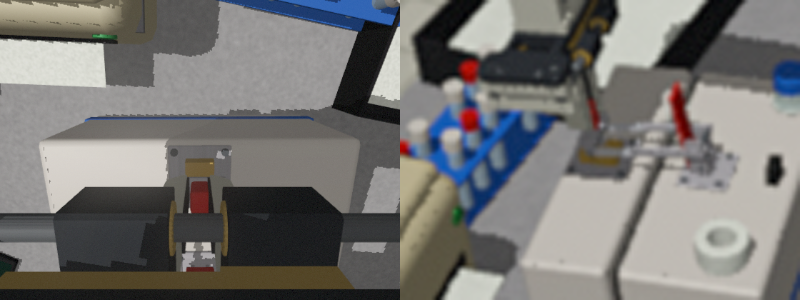

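The wrist view (left) shows the tab pinched at (200,195) with the guard wall just ahead at (200,168). The side view shows the claw just above the keeper. I'll measure the tab against the guard.

```bash
cat > prof.py <<'E'
from plant import robot
from h import *
s=robot.read_state();c=robot.calibration("wrist");p,d=robot.read_camera("wrist");W=cloud(d,c)*1e3
C=np.array([[np.cos(YAW),np.sin(YAW)],[-np.sin(YAW),np.cos(YAW)]])
M=masks(p)
for nm,zl in(("red",160),("brass",130)):
    m=M[nm]&(W[...,2]>zl)&(W[...,2]<260);m[:,:230]=0;m[:,330:]=0;m[325:]=0
    q=W[m];a=(q[:,:2]-O)@C.T;print(nm,m.sum(),"x",np.percentile(a[:,0],[2,50,98]).round(1),"y",np.percentile(a[:,1],[2,50,98]).round(1))
for u in (275,282):
    for v in range(215,310,4):
        q=W[v,u];print((v,round(float(((q[:2]-O)@C.T)[0]),1),round(float(q[2]),1),int(p[v,u,2])-int(p[v,u,0])),end=" ")
    print()
print(pose(s),s["force"])
E
python3 prof.py
```

```text
red 1016 x [75.  83.9 86.8] y [-5.3 -0.3  4.7]
brass 776 x [72.8 83.1 88.7] y [-11.   -1.6   8.9]
(215, 91.1, 140.9, 1) (219, 89.0, 141.7, 5) (223, 88.4, 146.8, 37) (227, 87.3, 150.1, 53) (231, 85.3, 151.1, 51) (235, 82.9, 150.9, 51) (239, 80.6, 150.9, 51) (243, 74.1, 141.2, 50) (247, 86.1, 174.7, 2) (251, 84.3, 175.4, 2) (255, 84.7, 180.9, 48) (259, 84.7, 185.4, 53) (263, 86.0, 192.2, 52) (267, 86.7, 197.6, 53) (271, 86.0, 199.8, 69) (275, 84.5, 200.6, 76) (279, 83.3, 201.8, 71) (283, 80.5, 200.1, 73) (287, 79.1, 201.0, 77) (291, 77.2, 201.1, 76) (295, 75.7, 201.9, 78) (299, 119.1, 276.8, 2) (303, 118.8, 277.8, 1) (307, 119.0, 279.5, 5) 
(215, 90.8, 140.0, 2) (219, 88.6, 140.6, 6) (223, 88.5, 147.1, 40) (227, 87.4, 150.3, 49) (231, 85.6, 151.8, 51) (235, 82.9, 150.8, 53) (239, 80.5, 150.8, 51) (243, 74.0, 141.1, 53) (247, 85.3, 172.9, 2) (251, 84.0, 174.9, 2) (255, 84.0, 179.4, 51) (259, 85.4, 186.8, 52) (263, 86.0, 192.2, 52) (267, 86.9, 197.9, 55) (271, 86.1, 200.0, 70) (275, 84.2, 200.1, 75) (279, 82.8, 201.0, 78) (283, 81.1, 201.3, 78) (287, 78.7, 200.4, 78) (291, 77.5, 201.7, 79) (295, 75.6, 201.7, 77) (299, 118.5, 275.7, -1) (303, 118.6, 277.5, 2) (307, 118.2, 278.2, 0) 
(np.float64(81.50065207588918), np.float64(-0.4580405449410122), np.float64(200.73622490774807), np.float64(-0.07750908056498827)) [ 1.70071065 -4.24659002 -0.67823666]
```

Run:
```python
from plant import robot
from h import *
s=robot.read_state();r=np.load("ref.npy");y=pose(s)[1]
plan(s,[(*tgt(74.3,157.,r,y),3),(*tgt(74.3,152,r,y),3),(*tgt(74.3,146,r,y),6)])
```

```text
[[3.4, -0.0, 1.7], [0, -0.016, 0]], [[3.4, -0.0, 1.7], [0, -0.016, 0]], [[3.4, -0.0, 1.7], [0, -0.016, 0]], 
[[3.9, -0.0, 1.8], [0, -0.018, 0]], [[3.9, -0.0, 1.7], [0, -0.018, 0]], [[3.9, -0.0, 1.7], [0, -0.018, 0]], 
[[2.4, -0.0, 1.0], [0, -0.011, 0]], [[2.4, -0.0, 1.0], [0, -0.011, 0]], [[2.4, -0.0, 1.0], [0, -0.011, 0]], [[2.4, -0.0, 1.0], [0, -0.011, 0]], [[2.5, -0.0, 1.0], [0, -0.011, 0]], [[2.5, -0.0, 1.0], [0, -0.011, 0]],
```

Emit:
apply_moves:
  series:
    - [[3.4,0,1.7],[0,-0.016,0]]
    - [[3.4,0,1.7],[0,-0.016,0]]
    - [[3.4,0,1.7],[0,-0.016,0]]
    - [[0,0,0],[0,0,0]]

```text
t: 5.2
tool_pos: [0.6816, 0.1314, 0.3617]
orientation: [3.108, 0.298, -0.196]
force: [-0.5, -4.5, -0.5]
opening: 0.0118
gripper_force: 12.0
```

Emit:
apply_moves:
  series:
    - [[2.6,0,1.2],[0,-0.012,0]]
    - [[2.6,0,1.2],[0,-0.012,0]]
    - [[0,0,0],[0,0,0]]

```text
t: 5.45
tool_pos: [0.6863, 0.1323, 0.3589]
orientation: [3.104, 0.298, -0.232]
force: [-0.2, -5.2, 0.5]
opening: 0.0122
gripper_force: 12.0
```

```bash
python3 prof.py | grep -v '^((2'; python3 -c "
from h import *
r=np.load('ref.npy')
for z in (157,154.6,152,146):print(tgt(74.3,z,r,0))"
```

```text
red 1013 x [77.6 85.6 89.1] y [-5.1 -0.5  4.6]
brass 804 x [79.2 85.1 88.8] y [-11.   -1.4   9.3]
(215, 91.8, 139.5, 0) (219, 89.5, 139.7, 1) (223, 88.5, 142.8, 39) (227, 88.6, 148.3, 42) (231, 87.4, 150.7, 55) (235, 85.2, 151.0, 54) (239, 83.4, 152.1, 53) (243, 80.5, 151.1, 53) (247, 86.2, 166.6, 3) (251, 84.6, 167.7, 3) (255, 86.0, 174.2, 50) (259, 86.2, 178.4, 55) (263, 87.9, 185.0, 52) (267, 89.3, 190.7, 53) (271, 88.7, 193.0, 72) (275, 86.9, 193.2, 75) (279, 85.5, 194.1, 77) (283, 83.2, 193.7, 75) (287, 81.9, 194.7, 80) (291, 79.9, 194.7, 78) (295, 77.9, 194.7, 78) (299, 126.5, 266.2, 3) (303, 126.7, 267.9, 0) (307, 126.7, 269.2, 1) 
(215, 92.6, 141.5, 0) (219, 89.6, 140.0, 4) (223, 88.4, 142.6, 44) (227, 88.8, 148.8, 42) (231, 87.5, 151.0, 53) (235, 85.0, 150.6, 54) (239, 83.1, 151.5, 53) (243, 80.1, 150.4, 54) (247, 86.1, 166.3, 3) (251, 85.3, 169.0, 2) (255, 85.6, 173.5, 53) (259, 86.1, 178.3, 55) (263, 88.1, 185.4, 54) (267, 89.1, 190.5, 53) (271, 88.2, 192.3, 71) (275, 87.2, 193.8, 76) (279, 85.6, 194.3, 79) (283, 83.0, 193.3, 78) (287, 81.6, 194.2, 76) (291, 79.8, 194.6, 79) (295, 78.4, 195.4, 76) (299, 127.0, 267.0, -2) (303, 126.8, 268.0, -1) (307, 126.3, 268.6, 3) 
(np.float64(83.9464514889054), np.float64(-0.28674996659938945), np.float64(193.75371224643916), np.float64(-0.1494928306258931)) [-0.20086063 -5.17576138  0.46982828]
(np.float64(82.84397336171935), 0, np.float64(195.9139302280899), np.float64(-0.12638788517193822))
(np.float64(83.83317675622749), 0, np.float64(193.28348468709794), np.float64(-0.15188228639871104))
(np.float64(84.90385956775873), 0, np.float64(190.4037968027859), np.float64(-0.17965895591155467))
(np.float64(87.37077060765058), 0, np.float64(183.63573305151098), np.float64(-0.24452116913501487))
```

Emit:
apply_moves:
  series:
    - [[2,0,1],[0,-0.011,0]]
    - [[2,0,1],[0,-0.011,0]]
    - [[0,0,0],[0,0,0]]

```text
t: 5.75
tool_pos: [0.69, 0.133, 0.3565]
orientation: [3.099, 0.297, -0.265]
force: [1.8, -5.1, 0.9]
opening: 0.0121
gripper_force: 12.0
```

Emit:
apply_moves:
  series:
    - [[2,0,1.1],[0,-0.011,0]]
    - [[2,0,1.1],[0,-0.011,0]]
    - [[0,0,0],[0,0,0]]

```text
t: 6.0
tool_pos: [0.6936, 0.1338, 0.3538]
orientation: [3.094, 0.297, -0.298]
force: [3.2, -4.3, -0.4]
opening: 0.0119
gripper_force: 12.0
```

```bash
python3 prof.py | tail -1
```

```text
(np.float64(84.42636806561696), np.float64(-0.29363408294500803), np.float64(189.8462511705606), np.float64(-0.1919139353931745)) [ 3.23907739 -4.29312454 -0.37210653]
```

Emit:
apply_moves:
  series:
    - [[2.3,0,1.1],[0,-0.011,0]]
    - [[2.3,0,1.1],[0,-0.011,0]]
    - [[0,0,0],[0,0,0]]

```text
t: 6.3
tool_pos: [0.6976, 0.1345, 0.3507]
orientation: [3.088, 0.296, -0.332]
force: [2.1, -5.2, -0.3]
opening: 0.0121
gripper_force: 12.0
```

Emit:
apply_moves:
  series:
    - [[2.3,0,1],[0,-0.011,0]]
    - [[0,0,0],[0,0,0]]

```text
t: 6.47
tool_pos: [0.6996, 0.1349, 0.3494]
orientation: [3.086, 0.296, -0.349]
force: [2.5, -5.4, 1.2]
opening: 0.0122
gripper_force: 12.0
```

```bash
python3 prof.py
```

```text
red 1025 x [79.  86.1 90.1] y [-5.1 -0.2  4.6]
brass 959 x [ 81.1  87.7 136.9] y [-10.9  -1.3   9.1]
(215, 92.9, 140.1, 1) (219, 90.5, 140.0, 0) (223, 88.6, 140.8, 17) (227, 87.9, 143.9, 42) (231, 88.7, 149.7, 43) (235, 87.0, 150.7, 56) (239, 84.7, 150.8, 58) (243, 82.5, 151.1, 57) (247, 85.0, 159.0, 3) (251, 83.6, 160.3, 2) (255, 84.7, 165.7, 57) (259, 86.2, 171.2, 61) (263, 87.8, 176.8, 54) (267, 89.0, 181.7, 60) (271, 89.8, 185.6, 76) (275, 87.8, 185.7, 78) (279, 86.7, 187.1, 80) (283, 85.2, 187.8, 81) (287, 82.9, 187.5, 81) (291, 81.9, 188.9, 78) (295, 79.6, 188.7, 83) (299, 133.2, 256.1, 2) (303, 132.9, 256.9, -1) (307, 133.5, 258.7, 1) 
(215, 93.4, 141.0, 2) (219, 90.7, 140.3, 3) (223, 88.0, 139.8, 17) (227, 88.1, 144.4, 45) (231, 88.8, 149.8, 44) (235, 87.1, 150.9, 54) (239, 83.9, 149.5, 55) (243, 81.9, 150.1, 56) (247, 84.7, 158.5, 2) (251, 83.8, 160.7, 2) (255, 84.6, 165.5, 55) (259, 86.6, 172.0, 54) (263, 88.1, 177.3, 62) (267, 89.8, 182.8, 56) (271, 89.2, 184.8, 77) (275, 87.4, 185.2, 81) (279, 86.9, 187.3, 81) (283, 85.2, 187.8, 79) (287, 82.9, 187.5, 84) (291, 81.8, 188.8, 79) (295, 79.1, 188.1, 85) (299, 133.4, 256.3, 1) (303, 133.4, 257.5, 0) (307, 133.0, 258.2, 2) 
(np.float64(85.02031620249213), np.float64(-0.3223295632893636), np.float64(186.59981346348903), np.float64(-0.2251108797096683)) [ 2.4569337  -5.3557602   1.18468716]
```

Emit:
apply_moves:
  series:
    - [[2.3,0,1],[0,-0.011,0]]
    - [[0,0,0],[0,0,0]]

```text
t: 6.68
tool_pos: [0.7015, 0.1353, 0.3479]
orientation: [3.083, 0.296, -0.365]
force: [2.6, -4.9, 1.3]
opening: 0.0122
gripper_force: 12.0
```

Emit:
apply_moves:
  series:
    - [[2.3,0,1],[0,-0.011,0]]
    - [[0,0,0],[0,0,0]]

```text
t: 6.85
tool_pos: [0.7034, 0.1357, 0.3462]
orientation: [3.079, 0.296, -0.383]
force: [1.9, -5.6, -0.6]
opening: 0.0121
gripper_force: 12.0
```

Emit:
apply_moves:
  series:
    - [[1.8,0,0.8],[0,-0.008,0]]
    - [[0,0,0],[0,0,0]]

```text
t: 7.02
tool_pos: [0.7049, 0.1359, 0.345]
orientation: [3.077, 0.295, -0.395]
force: [2.4, -5.0, -0.3]
opening: 0.0117
gripper_force: 12.0
```

```bash
python3 prof.py|tail -1
```

```text
(np.float64(85.50640565724376), np.float64(-0.33993493051075774), np.float64(183.41509339258732), np.float64(-0.25558161012746033)) [ 2.35578478 -5.0137502  -0.31170395]
```

Emit:
apply_moves:
  series:
    - [[1.8,0,0.9],[0,-0.008,0]]
    - [[0,0,0],[0,0,0]]

```text
t: 7.23
tool_pos: [0.7063, 0.1362, 0.3436]
orientation: [3.075, 0.295, -0.408]
force: [1.1, -5.1, -0.0]
opening: 0.0121
gripper_force: 12.0
```

Emit:
apply_moves:
  series:
    - [[1.8,0,0.9],[0,-0.008,0]]
    - [[0,0,0],[0,0,0]]

```text
t: 7.4
tool_pos: [0.7078, 0.1365, 0.3423]
orientation: [3.072, 0.295, -0.42]
force: [1.2, -5.3, 0.3]
opening: 0.0117
gripper_force: 12.0
```

```bash
python3 prof.py
python3 - <<'E'
from plant import robot
from h import *
s=robot.read_state();x,y,z,b=pose(s)
plan(s,[(x-3,y,z,b,2),(x-6,y,z,b,2)])
p2,d2=robot.read_camera("side")
cv2.imwrite("pics/s3.png",cv2.resize(p2[180:270,140:260],(800,600),interpolation=2))
E
```

```text
red 1001 x [79.7 86.6 90.9] y [-5.1 -0.1  4.6]
brass 1177 x [ 83.3  88.5 140.9] y [-10.6  -1.2   8.9]
(215, 94.6, 139.9, 3) (219, 92.7, 140.7, 1) (223, 90.2, 140.6, 1) (227, 88.6, 141.9, 49) (231, 88.8, 146.0, 46) (235, 88.5, 149.3, 44) (239, 87.7, 151.6, 55) (243, 84.5, 150.4, 55) (247, 85.0, 154.5, 3) (251, 83.5, 155.9, 0) (255, 85.4, 161.7, 56) (259, 86.6, 166.5, 60) (263, 88.1, 171.5, 59) (267, 90.2, 177.1, 58) (271, 91.1, 181.0, 77) (275, 89.2, 181.3, 81) (279, 87.4, 181.7, 81) (283, 85.5, 182.0, 80) (287, 84.0, 182.7, 82) (291, 82.8, 183.9, 84) (295, 80.1, 183.4, 83) (299, 137.2, 248.6, -1) (303, 137.8, 250.4, 0) (307, 137.1, 250.7, -1) 
(215, 94.8, 140.4, 2) (219, 92.2, 140.0, 1) (223, 90.4, 140.9, 1) (227, 88.4, 141.5, 47) (231, 87.4, 143.8, 49) (235, 88.3, 149.0, 48) (239, 87.4, 151.2, 56) (243, 84.4, 150.2, 59) (247, 84.2, 153.5, 1) (251, 83.3, 155.6, 1) (255, 84.9, 161.1, 54) (259, 87.0, 167.1, 58) (263, 88.5, 172.1, 60) (267, 90.6, 177.7, 64) (271, 91.0, 181.0, 80) (275, 88.9, 180.9, 80) (279, 87.9, 182.3, 82) (283, 84.6, 180.9, 80) (287, 84.3, 183.1, 80) (291, 82.0, 183.0, 82) (295, 80.7, 184.0, 79) (299, 137.2, 248.6, 4) (303, 137.5, 250.0, -1) (307, 136.9, 250.5, 0) 
(np.float64(85.78599469179747), np.float64(-0.3006830080249687), np.float64(181.41663139446885), np.float64(-0.271966030391357)) [ 1.22204582 -5.34552443  0.31132386]
[[-1.4, -0.0, 0.4], [0, 0.0, 0]], [[-1.4, -0.0, 0.4], [0, 0.0, 0]], 
[[-1.4, -0.0, 0.4], [0, 0.0, 0]], [[-1.4, -0.0, 0.4], [0, 0.0, 0]],
```

View pics/s3.png

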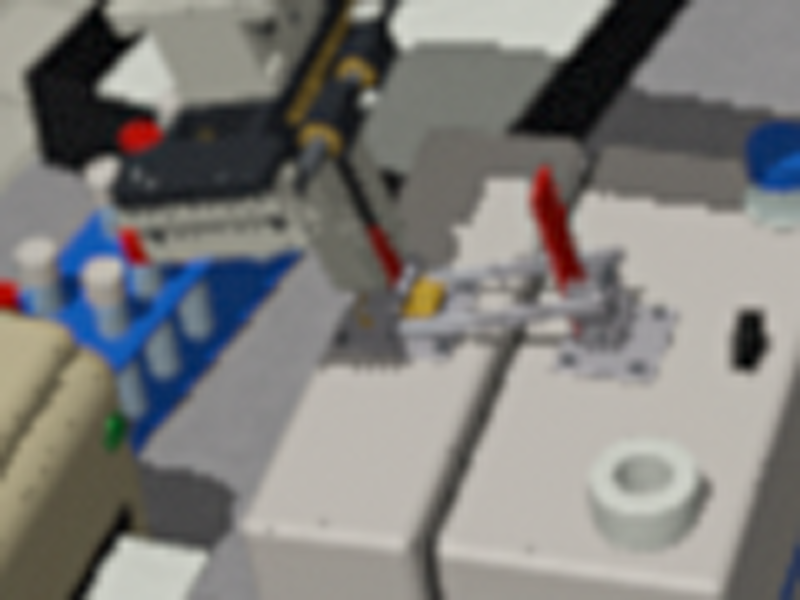

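The side view shows the claw's arms straddling the brass post at (425,295), and the tab down. No load on the keeper has been felt. Next, draw it back under the lip.

Emit:
apply_moves:
  series:
    - [[-1.4,0,0.4],[0,0,0]]
    - [[-1.4,0,0.4],[0,0,0]]
    - [[0,0,0],[0,0,0]]

```text
t: 7.75
tool_pos: [0.7052, 0.136, 0.3431]
orientation: [3.073, 0.295, -0.415]
force: [4.5, -4.5, -0.8]
opening: 0.0121
gripper_force: 12.0
```

Emit:
apply_moves:
  series:
    - [[-1.4,0,0.4],[0,0,0]]
    - [[0,0,0],[0,0,0]]

```text
t: 7.92
tool_pos: [0.7039, 0.1357, 0.3431]
orientation: [3.073, 0.295, -0.415]
force: [5.9, -4.8, 0.2]
opening: 0.012
gripper_force: 12.0
```

Emit:
apply_moves:
  series:
    - [[-1.4,0,0.4],[0,0,0]]
    - [[0,0,0],[0,0,0]]

```text
t: 8.08
tool_pos: [0.7028, 0.1355, 0.3435]
orientation: [3.074, 0.295, -0.412]
force: [8.6, -4.0, 0.1]
opening: 0.0117
gripper_force: 12.0
```

```bash
python3 prof.py | sed -n '1,2p;$p'
```

```text
red 1039 x [75.5 82.7 86.9] y [-5.1 -0.2  4.6]
brass 1433 x [ 79.9  87.8 136.5] y [-10.7  -0.8   9.1]
(np.float64(81.67900346216636), np.float64(-0.36423664659572214), np.float64(182.40427734010865), np.float64(-0.26637594160217676)) [ 8.64886308 -3.9896501   0.13222489]
```

Emit:
apply_moves:
  series:
    - [[0,0,0],[0,0,0]]
    - [[0,0,0],[0,0,0]]
    - [[0,0,0],[0,0,0]]
    - [[0,0,-10],[0,0,0]]
    - [[0,0,-20],[0,0,0]]
    - [[0,0,-25],[0,0,0]]
    - [[0,0,-25],[0,0,0]]
    - [[0,0,-25],[0,0,0]]
    - [[0,0,-25],[0,0,0]]
    - [[0,0,0],[0,0,0]]
  claw: 0.4

```text
t: 8.97
tool_pos: [0.7368, 0.1429, 0.4739]
orientation: [3.075, 0.296, -0.408]
force: [0.2, 0.1, 1.3]
opening: 0.0372
gripper_force: 0.0
```

Run:
```python
from plant import robot
from h import *
s=robot.read_state();print(s["t"],pose(s),s["force"])
C=np.array([[np.cos(YAW),np.sin(YAW)],[-np.sin(YAW),np.cos(YAW)]])
for n in("side","scene"):
    p,d=robot.read_camera(n);W=cloud(d,robot.calibration(n))*1e3
    m=masks(p)["red"]&(W[...,2]>155)&(W[...,2]<270);a=(W[...,:2]-O)@C.T
    m&=(abs(a[...,1])<25)&(a[...,0]>-100)&(a[...,0]<110)
    k,l,st,c=cv2.connectedComponentsWithStats(m.astype(np.uint8),connectivity=8)
    for i in range(1,k):
        if st[i,4]>5:print(n,c[i].round(),st[i,4],np.percentile(a[l==i],[5,50,95],axis=0).round(0).tolist(),np.percentile(W[l==i][:,2],[5,50,95]).round(0))
```

```text
8.9667 (np.float64(116.82551345965771), np.float64(0.490303924019512), np.float64(312.69374417615586), np.float64(-0.2641363632036538)) [0.17635216 0.11648533 1.29523106]
side [225. 213.] 43 [[-14.0, -7.0], [-12.0, 7.0], [-9.0, 11.0]] [185. 210. 229.]
side [197. 218.] 43 [[68.0, -4.0], [74.0, 3.0], [81.0, 8.0]] [164. 178. 187.]
scene [272. 245.] 62 [[-5.0, -5.0], [-4.0, 2.0], [-2.0, 10.0]] [173. 200. 226.]
scene [246. 270.] 28 [[79.0, -2.0], [82.0, 3.0], [87.0, 5.0]] [169. 181. 186.]
```

```bash
cat >> h.py <<'E'
def lev(a,s=65,y=0,w=7.5):
    """grasp-point target (tool vertical) that puts the fingertip's -x corner on the lever face"""
    return (-20-s*np.cos(a)+13*np.sin(a)+w,y,154+s*np.sin(a)+13*np.cos(a)+19,0)
E
python3 - <<'E'
from plant import robot
from h import *
s=robot.read_state();plan(s,[(60,0,285,-.08,4),(25,0,250,0,3),(12,0,240,0,2)])
E
```

```text
[[-19.9, 0.1, 9.3], [0, 0.047, 0]], [[-20.3, 0.1, 8.7], [0, 0.047, 0]], [[-20.7, 0.1, 8.1], [0, 0.047, 0]], [[-21.0, 0.1, 7.5], [0, 0.047, 0]], 
[[-15.1, -0.0, 12.6], [0, 0.027, 0]], [[-15.5, -0.0, 12.3], [0, 0.027, 0]], [[-15.8, -0.0, 12.0], [0, 0.027, 0]], 
[[-6.5, -0.0, 5.0], [0, 0.0, 0]], [[-6.5, -0.0, 5.0], [0, 0.0, 0]],
```

Emit:
apply_moves:
  series:
    - [[-19.9,0.1,9.3],[0,0.047,0]]
    - [[-20.3,0.1,8.7],[0,0.047,0]]
    - [[-20.7,0.1,8.1],[0,0.047,0]]
    - [[-21,0.1,7.5],[0,0.047,0]]
    - [[-15.1,0,12.6],[0,0.027,0]]
    - [[-15.5,0,12.3],[0,0.027,0]]
    - [[-15.8,0,12],[0,0.027,0]]
    - [[-6.5,0,5],[0,0,0]]
    - [[-6.5,0,5],[0,0,0]]
    - [[0,0,0],[0,0,0]]
  claw: 0

```text
t: 9.9
tool_pos: [0.5888, 0.1137, 0.4029]
orientation: [3.127, 0.301, -0.014]
force: [-0.4, -0.2, -0.6]
opening: 0.0001
gripper_force: 0.0
```

Run:
```python
from plant import robot
from h import *
s=robot.read_state();print(s["t"],pose(s),s["force"],s["opening"])
A=[(*lev(a),1) for a in np.arange(1.57,.2,-.1)]
print(np.array(A).round(1)[:,[0,2]].tolist());plan(s,[(4,0,239,0,2)]+A)
```

```text
9.9 (np.float64(8.0768360958261), np.float64(0.37980797675969424), np.float64(235.89137269150743), np.float64(-0.008867960438290091)) [-0.38074256 -0.18223306 -0.56056336] 0.00011424691881519009
[[0.4, 238.0], [-6.1, 239.0], [-12.7, 239.3], [-19.3, 238.9], [-25.9, 237.9], [-32.3, 236.3], [-38.5, 234.0], [-44.5, 231.1], [-50.1, 227.6], [-55.4, 223.6], [-60.2, 219.0], [-64.6, 214.0], [-68.4, 208.6], [-71.7, 202.9]]
[[-2.8, 0.2, -1.5], [0, 0.004, 0]], [[-2.8, 0.2, -1.5], [0, 0.004, 0]], 
[[-3.6, -0.0, 1.0], [0, 0.0, 0]], 
[[-6.6, -0.0, -1.0], [0, 0.0, 0]], 
[[-6.6, -0.0, -0.3], [0, 0.0, 0]], 
[[-6.6, -0.0, 0.4], [0, 0.0, 0]], 
[[-6.5, -0.0, 1.0], [0, 0.0, 0]], 
[[-6.4, -0.0, 1.7], [0, 0.0, 0]], 
[[-6.2, -0.0, 2.3], [0, 0.0, 0]], 
[[-6.0, -0.0, 2.9], [0, 0.0, 0]], 
[[-5.6, -0.0, 3.5], [0, 0.0, 0]], 
[[-5.3, -0.0, 4.0], [0, 0.0, 0]], 
[[-4.8, -0.0, 4.5], [0, 0.0, 0]], 
[[-4.4, -0.0, 5.0], [0, 0.0, 0]], 
[[-3.8, -0.0, 5.4], [0, 0.0, 0]], 
[[-3.3, -0.0, 5.8], [0, 0.0, 0]],
```

Emit:
apply_moves:
  series:
    - [[-2.8,0.2,-1.5],[0,0.004,0]]
    - [[-2.8,0.2,-1.5],[0,0.004,0]]
    - [[-3.6,0,1],[0,0,0]]
    - [[-3.3,0,-0.5],[0,0,0]]
    - [[-3.3,0,-0.5],[0,0,0]]
    - [[0,0,0],[0,0,0]]

```text
t: 10.4
tool_pos: [0.5753, 0.1104, 0.4094]
orientation: [-3.127, -0.301, -0.008]
force: [1.8, 0.7, 0.9]
opening: 0.0004
gripper_force: 0.8
```

Emit:
apply_moves:
  series:
    - [[-3.3,0,-0.1],[0,0,0]]
    - [[-3.3,0,-0.1],[0,0,0]]
    - [[-3.3,0,0.2],[0,0,0]]
    - [[-3.3,0,0.2],[0,0,0]]

```text
t: 10.73
tool_pos: [0.5622, 0.1078, 0.4088]
orientation: [-3.127, -0.301, -0.007]
force: [2.6, 0.1, 3.7]
opening: 0.0007
gripper_force: 1.7
```

Emit:
apply_moves:
  series:
    - [[-3.3,0,1],[0,0,0]]
    - [[-3.3,0,1],[0,0,0]]
    - [[-3.2,0,1.4],[0,0,0]]
    - [[-3.2,0,1.4],[0,0,0]]

```text
t: 11.07
tool_pos: [0.5494, 0.1054, 0.4036]
orientation: [-3.127, -0.301, -0.006]
force: [2.1, 0.4, 4.8]
opening: 0.0006
gripper_force: 2.0
```

```bash
cat > look.py <<'E'
from plant import robot
from h import *
s=robot.read_state();print(s["t"],np.round(pose(s),3),s["force"])
C=np.array([[np.cos(YAW),np.sin(YAW)],[-np.sin(YAW),np.cos(YAW)]])
for n in("side","scene"):
    p,d=robot.read_camera(n);W=cloud(d,robot.calibration(n))*1e3
    m=masks(p)["red"]&(W[...,2]>150)&(W[...,2]<270);a=(W[...,:2]-O)@C.T
    m&=(abs(a[...,1])<25)&(a[...,0]>-120)&(a[...,0]<110)
    k,l,st,c=cv2.connectedComponentsWithStats(m.astype(np.uint8),connectivity=8)
    for i in range(1,k):
        if st[i,4]>5:print(n,c[i].round(),st[i,4],np.percentile(a[l==i],[5,50,95],axis=0).round(0).tolist(),np.percentile(W[l==i][:,2],[5,50,95]).round(0))
    r=p[180:270,160:280] if n=="side" else p[215:305,200:320]
    cv2.imwrite(f"pics/look_{n}.png",cv2.resize(r,(400,300),interpolation=2))
E
python3 look.py
python3 - <<'E'
from plant import robot
from h import *
s=robot.read_state();x,y,z,b=pose(s)
# current lever angle from the pushing corner
f=lambda a:np.array(lev(a))[[0,2]]
A=np.arange(1.5,0,-.01);n=[np.dot(np.array([x,z])-f(a),[np.sin(a),np.cos(a)]) for a in A];a0=A[np.argmin(np.abs(n))];print("a",a0)
plan(s,[(*lev(a),1) for a in np.arange(a0-.06,.3,-.06)])
E
```

```text
11.0667 [-3.0086e+01 -3.1700e-01  2.3658e+02  4.0000e-03] [2.13544621 0.42714833 4.76202494]
side [235. 214.] 26 [[-48.0, -7.0], [-42.0, 8.0], [-25.0, 13.0]] [189. 219. 228.]
side [199. 218.] 36 [[60.0, -3.0], [68.0, 3.0], [76.0, 7.0]] [168. 180. 189.]
scene [276. 245.] 92 [[-29.0, -6.0], [-19.0, 2.0], [-9.0, 9.0]] [168. 183. 201.]
scene [249. 267.] 31 [[70.0, -2.0], [76.0, 4.0], [80.0, 6.0]] [173. 184. 189.]
a 1.0899999999999996
[[-3.8, -0.3, 0.7], [0, -0.003, 0]], 
[[-3.7, -0.0, 1.5], [0, 0.0, 0]], 
[[-3.6, -0.0, 1.7], [0, 0.0, 0]], 
[[-3.5, -0.0, 1.9], [0, 0.0, 0]], 
[[-3.4, -0.0, 2.1], [0, 0.0, 0]], 
[[-3.3, -0.0, 2.3], [0, 0.0, 0]], 
[[-3.1, -0.0, 2.5], [0, 0.0, 0]], 
[[-3.0, -0.0, 2.7], [0, 0.0, 0]], 
[[-2.8, -0.0, 2.8], [0, 0.0, 0]], 
[[-2.6, -0.0, 3.0], [0, 0.0, 0]], 
[[-2.4, -0.0, 3.1], [0, 0.0, 0]], 
[[-2.2, -0.0, 3.3], [0, 0.0, 0]], 
[[-2.0, -0.0, 3.4], [0, 0.0, 0]],
```

Run:
```python
from plant import robot
from h import *
C=np.array([[np.cos(YAW),np.sin(YAW)],[-np.sin(YAW),np.cos(YAW)]])
def meas(p,d,c,t):
    W=cloud(d,c)*1e3;a=(W[...,:2]-O)@C.T
    m=masks(p)["brass"]&(abs(a[...,1])<16)&(a[...,0]>40)&(a[...,0]<105)&(W[...,2]<160)
    # white shell far edge
    w=(p.min(-1)>100)&(W[...,2]>132)&(W[...,2]<143)&(a[...,0]>60)&(a[...,0]<115)&(abs(a[...,1])>40)&(abs(a[...,1])<110)
    print(t,m.sum(),np.percentile(a[m][:,0],[3,50,97]).round(1),"shell edge",np.percentile(a[w][:,0],[99,99.8]).round(1) if w.sum() else 0)
for n in("side","scene"):
    z=np.load(n+"0.npz");c=robot.calibration(n);meas(z["p"],z["d"],c,n+" start")
    p,d=robot.read_camera(n);meas(p,d,c,n+" now")
a=cv2.imread("pics/look_scene.png");b=cv2.imread("pics/look_side.png");cv2.imwrite("pics/l4.png",np.hstack([a,b]))
```

```text
side start 68 [53.9 68.4 84.6] shell edge [98.7 99.7]
side now 23 [47.5 54.4 79.3] shell edge [94.8 95.8]
scene start 96 [61.1 71.9 89.9] shell edge [104.4 104.8]
scene now 31 [77.1 81.4 84.8] shell edge [ 99.7 100.3]
```

View pics/l4.png

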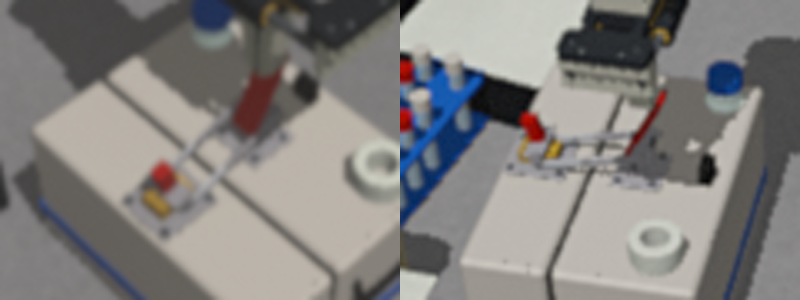

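Claw is hooked: the red tab sits behind the brass post at (165,180) left and (530,125) right. The shell's edge has already moved in about 4.5 mm, so I'll carry on swinging the lever.

Emit:
apply_moves:
  series:
    - [[-3.8,-0.3,0.7],[0,-0.003,0]]
    - [[-3.7,0,1.5],[0,0,0]]
    - [[-3.6,0,1.7],[0,0,0]]
    - [[-3.5,0,1.9],[0,0,0]]
    - [[-3.4,0,2.1],[0,0,0]]

```text
t: 11.68
tool_pos: [0.5316, 0.1022, 0.3953]
orientation: [-3.127, -0.301, -0.001]
force: [2.6, -0.1, 0.5]
opening: 0.0004
gripper_force: 1.3
```

Emit:
apply_moves:
  series:
    - [[-3.3,0,2.3],[0,0,0]]
    - [[-3.1,0,2.5],[0,0,0]]
    - [[-3,0,2.7],[0,0,0]]
    - [[-2.8,0,2.8],[0,0,0]]
    - [[-2.6,0,3],[0,0,0]]
    - [[-2.4,0,3.1],[0,0,0]]

```text
t: 12.18
tool_pos: [0.5148, 0.0989, 0.3789]
orientation: [-3.127, -0.301, -0.001]
force: [1.8, 0.4, 1.7]
opening: 0.0007
gripper_force: 0.8
```

Run:
```python
from plant import robot
from h import *
s=robot.read_state();x,y,z,b=pose(s);print(s["t"],x,y,z,b,s["force"])
f=lambda a:np.array(lev(a))[[0,2]]
A=np.arange(1.5,-.2,-.01);n=[np.dot(np.array([x,z])-f(a),[np.sin(a),np.cos(a)]) for a in A];a0=A[np.argmin(np.abs(n))];print("a",a0)
plan(s,[(*lev(a),1) for a in np.arange(a0-.05,-.06,-.05)])
```

```text
12.1833 -65.81823865604646 0.03351381037478472 211.88977128974716 0.0006664064684434589 [1.83552291 0.43655792 1.73749248]
a 0.42999999999999905
[[-2.1, 0.0, 2.7], [0, -0.001, 0]], 
[[-1.7, -0.0, 2.8], [0, 0.0, 0]], 
[[-1.6, -0.0, 2.9], [0, 0.0, 0]], 
[[-1.4, -0.0, 3.0], [0, 0.0, 0]], 
[[-1.3, -0.0, 3.0], [0, 0.0, 0]], 
[[-1.1, -0.0, 3.1], [0, 0.0, 0]], 
[[-1.0, -0.0, 3.2], [0, 0.0, 0]], 
[[-0.8, -0.0, 3.2], [0, 0.0, 0]], 
[[-0.7, -0.0, 3.2], [0, 0.0, 0]],
```

Emit:
apply_moves:
  series:
    - [[-2.1,0,2.7],[0,0,0]]
    - [[-1.7,0,2.8],[0,0,0]]
    - [[0,0,0],[0,0,0]]

```text
t: 12.43
tool_pos: [0.5108, 0.0982, 0.3728]
orientation: [-3.127, -0.301, 0.001]
force: [0.3, -0.0, -0.4]
opening: 0.0006
gripper_force: 0.1
```

```bash
python3 look.py; python3 -c "
import cv2,numpy as np
cv2.imwrite('pics/l5.png',np.hstack([cv2.imread('pics/look_scene.png'),cv2.imread('pics/look_side.png')]))"
```

```text
12.4333 [-7.00700e+01  1.47000e-01  2.05788e+02 -1.00000e-03] [ 0.25475414 -0.03966267 -0.38066788]
side [201. 218.] 32 [[56.0, 0.0], [62.0, 4.0], [69.0, 8.0]] [169. 184. 193.]
side [240. 223.] 100 [[-87.0, -8.0], [-49.0, 4.0], [-23.0, 12.0]] [168. 177. 189.]
scene [281. 244.] 138 [[-56.0, -9.0], [-36.0, 1.0], [-17.0, 10.0]] [167. 174. 181.]
scene [250. 266.] 30 [[65.0, -1.0], [70.0, 4.0], [75.0, 5.0]] [171. 186. 189.]
```

View pics/l5.png

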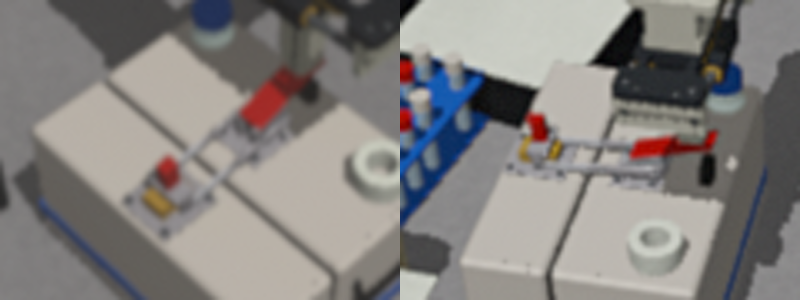

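The lever is nearly flat (left 275,100; right 670,145) and the claw is still hooked. I'll press on gently.

Emit:
apply_moves:
  series:
    - [[-1.6,0,2.9],[0,0,0]]
    - [[-1.4,0,3],[0,0,0]]
    - [[-1.3,0,3],[0,0,0]]
    - [[-1.1,0,3.1],[0,0,0]]
    - [[0,0,0],[0,0,0]]

```text
t: 12.95
tool_pos: [0.5057, 0.0972, 0.3607]
orientation: [-3.127, -0.301, 0.001]
force: [-0.2, -0.5, -0.4]
opening: 0.0001
gripper_force: 0.0
```

Emit:
apply_moves:
  series:
    - [[-1,0,2.5],[0,0,0]]
    - [[-0.8,0,2.5],[0,0,0]]
    - [[0,0,2],[0,0,0]]
    - [[0,0,0],[0,0,0]]

```text
t: 13.28
tool_pos: [0.5041, 0.0969, 0.3541]
orientation: [-3.127, -0.301, -0.0]
force: [-0.3, 0.2, -0.2]
opening: 0.0003
gripper_force: 0.0
```

```bash
python3 look.py
```

```text
13.2833 [-7.67540e+01  9.20000e-02  1.87064e+02  0.00000e+00] [-0.31646677  0.16449167 -0.1539803 ]
side [202. 218.] 31 [[55.0, -1.0], [59.0, 3.0], [65.0, 7.0]] [169. 182. 191.]
side [243. 227.] 85 [[-95.0, -8.0], [-56.0, 6.0], [-27.0, 12.0]] [164. 168. 171.]
scene [281. 245.] 116 [[-59.0, -9.0], [-39.0, 1.0], [-19.0, 10.0]] [165. 168. 170.]
scene [250. 265.] 28 [[63.0, -3.0], [69.0, 3.0], [72.0, 6.0]] [173. 185. 190.]
```

Emit:
apply_moves:
  series:
    - [[0,0,1],[0,0,0]]
    - [[0,0,1],[0,0,0]]
    - [[0,0,0],[0,0,0]]

```text
t: 13.63
tool_pos: [0.5045, 0.0969, 0.3534]
orientation: [-3.127, -0.301, -0.002]
force: [-1.7, -0.4, 4.6]
opening: 0.0004
gripper_force: 2.3
```

Emit:
apply_moves:
  series:
    - [[0,0,0.7],[0,0,0]]
    - [[0,0,0],[0,0,0]]

```text
t: 13.8
tool_pos: [0.5044, 0.0969, 0.3533]
orientation: [-3.127, -0.301, -0.003]
force: [-4.5, -0.5, 9.4]
opening: 0.0005
gripper_force: 4.8
```

Contact is firm and the lever is home on its rest. I'll retract straight up and verify.

Emit:
apply_moves:
  series:
    - [[0,0,-3],[0,0,0]]
    - [[0,0,-10],[0,0,0]]
    - [[0,0,-25],[0,0,0]]
    - [[0,0,-35],[0,0,0]]
    - [[0,0,-35],[0,0,0]]
    - [[0,0,-35],[0,0,0]]
    - [[0,0,0],[0,0,0]]
    - [[0,0,0],[0,0,0]]

```text
t: 14.47
tool_pos: [0.5046, 0.0969, 0.4986]
orientation: [-3.127, -0.301, -0.011]
force: [0.5, 1.1, -0.1]
opening: 0.0006
gripper_force: 0.0
```

```bash
python3 look.py
python3 - <<'E'
from plant import robot
from h import *
C=np.array([[np.cos(YAW),np.sin(YAW)],[-np.sin(YAW),np.cos(YAW)]])
c=robot.calibration("wrist");p,d=robot.read_camera("wrist");W=cloud(d,c)*1e3;a=(W[...,:2]-O)@C.T
w=(p.min(-1)>100)&(W[...,2]>132)&(W[...,2]<143)&(a[...,0]>60)&(a[...,0]<115)&(abs(a[...,1])>40)&(abs(a[...,1])<110)
print(np.percentile(a[w][:,0],[99,99.8]))
m=masks(p)["red"]&(a[...,0]<0)&(abs(a[...,1])<14)&(W[...,2]<200)&(W[...,2]>150)
print("lever slope",np.polyfit(a[m][:,0],W[m][:,2],1) if m.sum()>20 else m.sum())
E
```

```text
14.4667 [-7.51640e+01 -9.30000e-02  3.31589e+02  7.00000e-03] [ 0.45251883  1.07188714 -0.08628158]
side [202. 218.] 30 [[55.0, -2.0], [60.0, 3.0], [65.0, 6.0]] [169. 182. 189.]
side [244. 226.] 150 [[-93.0, -10.0], [-63.0, 2.0], [-28.0, 12.0]] [164. 168. 171.]
scene [285. 243.] 177 [[-85.0, -8.0], [-53.0, 1.0], [-20.0, 10.0]] [165. 168. 170.]
scene [250. 265.] 29 [[64.0, -2.0], [69.0, 4.0], [73.0, 5.0]] [173. 185. 190.]
[84.4895573  84.81637236]
lever slope [1.04844572e-03 1.66722585e+02]
```

```bash
python3 -c "
from plant import robot
print(robot.close_job())"
```

```text
the job is handed in; nothing more can be done
None
```

The latch is closed and the job is handed in at about 14.5 s, with no verdict returned: the claw is hooked behind the keeper lip, the lever lies flat on its rest (slope about 0.001 rad), and the arm is clear. The shell edge was drawn in about 4.5 mm of its 5 mm partway through the swing, and I did not measure the seam again after the lever went home.

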